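Prop the vial bin's spring flap and load a vial into the sampler tray

ROBOT

A 7-joint arm with a two-finger parallel gripper is mounted at the origin on the work surface. World frame = base frame: x ahead of the robot, y to its left, z up, the work surface at z = 0. Lengths are in m, angles in rad, forces in N, time in s.
With the tool pointing down it reaches from about 0.425 to 0.875 m from the base axis. Payload 8.4 kg.
Tool frame: the origin (TCP) lies midway between the tips of the shut fingers; the grasp point (between the pads) lies 19 mm behind it; z points along the fingers, y is the direction in which the jaws open and shut (so a half turn about z gives the same grasp; the last joint's range is limited). The gripper opens to 87 mm and grips with 3 to 60 N. Pads are 19 mm wide; open, the fingers measure 117 mm over their backs; the gripper's body (75 mm by 190 mm) begins 51 mm behind the grasp point.
Start: joints at [-1.434, 0.333, 0.04, 1.465, -0.013, 1.343, -0.059], TCP at [0.152, 0.632, 0.223] pointing down, gripper open.
Joint ranges: [-2.58, 2.58], [-0.38, 2.09], [-1.3, 1.39], [0.25, 2.4], [-1.5, 4.64], [0.08, 2.09], [-2.65, 2.65]. Speed limits (rad/s): [2.22, 2.22, 2.79, 2.79, 3.14, 3.14, 3.14].

INTERFACE

Orientations are given as a rotation vector (axis times angle).
In Python, from bench import state, imaging, ticket gives the robot as it stands. The module is installed in compiled form; this text tells all that it offers.
- The arm moves only by the tool arm_command, never from a script. Its argument "motion" is a list of rows, each a list of 7 numbers: the shift along the tool's x, y, z in mm, then the turn, a rotation vector about the tool's x, y, z in rad, then the opening, from 0 (shut) to 1 (fully open). A call has 1 to 5 rows; each row is the pose to reach, as a shift and turn from the pose commanded when the call began, along the tool's axes at that moment; what a row does not reach only later rows make up. A row lasts 1/8 s, in which the tool goes at most 62.5 mm and 10.7 degrees, less where a joint would pass 70% of its speed; a pose out of reach is approached as far as the arm can. A call with a gripper value outside its range is refused whole. The fingers move at their own pace and stop on an object; "force" is the grip in N (left out, the last holds). Time passes only in rows, so rows that repeat a pose let the fingers close. It gives the time, the measured TCP pose, the force and the opening at its end, in the units of the state.
- state(): the state, without advancing time (a new reading comes with each control period).
- imaging.grab_frame(name): name is "scene" or "top" or "wrist"; returns the picture (420x560x3 uint8, red, green, blue); there is no depth.
- imaging.get_calibration(name): a dict with "fx", "fy", "cx", "cy" (pixels), "origin" and "attitude" of the camera in the world. Camera axes: x right, y up, looking along -z (the intrinsics and any distortion apply to the point x, -y, -z); pixel columns grow to the right and rows downward; lengths in m; the calibration is good to about 2 mm. A picture is of the moment at which its call begins: read the wrist's pose just before it. get_calibration takes no time and is no camera call; for the wrist camera it gives the pose at the moment of the call.
- ticket.finish_job(): hands the job in, once; it reports no verdict.
The state is a dict: "t": time; "joint_pos": joint angles; "dq": joint speeds; "joint_torque": joint torques, N m; "ee_pos": TCP position; "eef_rot": TCP orientation; "ft_force": force on the tool from outside, world axes, zero at the start; "ft_torque": the same for the moment, N m; "opening": opening from 0.0 (shut) to 1.0 (fully open).
Only numpy, scipy, OpenCV 4.12 (cv2) and the standard library are available. Lean on these libraries where they do the work, as an engineer would, in place of code of your own. Each camera call takes 0.05 s, during which the arm holds its last target. There are 200 camera calls.

TASK

Hold the vial bin's spring flap open by standing the tall aluminium prop block in the blue pocket behind the bin, where it presses the flap's yellow heel down, and leave it standing there. Then take the vial with the blue cap out of the bin and stand it upright in the raised cup of the round white tray.

Things in the scene. Friction and masses are not known exactly. Their poses are not given: they have to be found in the camera images.
- pocket (a point): Floor centre of the blue pocket behind the grey vial bin (fixed), 6 mm above the bench. Axes: z up, x away from the bin, y along the flap's hinge. Inside 97 (x) by 84 (y) mm: bin wall at x -52, 60 mm high walls at x +45 and y +-42. Prop block upright, centred here (12 mm off is fine): flap at about 87 degrees, its heel against the block's side, so the spring cannot lift the block.
- flap (a joint): Clear blue-edged flap, rad: 0 shut, positive up, max 1.8; a spring shuts it. Hinge above the pocket's bin side (pocket x -52, 85 mm above bench). Flap reaches 124 mm over the bin; open, its top is 210 mm above the bench. Its rigid yellow heel, 75 long, 56 wide, juts over the pocket, rising 18 degrees when shut (tip 110 mm above bench); pressed down with about 2 N it swings the flap up.
- prop_mid (a point): Centre of the prop block, 70 mm above its foot: an upright aluminium block with a broad yellow band near its top, 50 mm (its x) by 44 mm (its y) by 140 mm (its z, up), about 0.4 kg, standing loose on the bench.
- vial_mid (a point): Centre, half-way up, of the BLUE-capped glass vial: 24 mm diameter, 75 high, 35 g, upright (z) on the bin's floor (5 mm above bench) under the flap, about 70 mm from the hinge line. Bin: 126 (pocket x) by 210 (pocket y) mm outside, 85 high, 5 mm walls, centre at pocket x -115. An unwanted RED-capped vial stands 76 mm beside it along the hinge, on either side.
- cup (a point): Centre of the inner floor of the raised cup, 14 mm above the bench, in the middle of a fixed round white tray (120 mm in diameter, 12 mm high). The cup is 50 mm wide inside, 58 mm outside, its rim 22 mm above this point. z points up.

How it is judged:
On the way:
1. the prop block stands in the pocket and the flap is held open (value of joint flap above 1.05 rad and horizontal distance between prop_mid and pocket below 0.03 m and z of prop_mid in the frame of pocket below 0.085 m and angle between prop_mid's own z axis and vertical below 0.2 rad), for 0.2 s.
At the end, for the whole second after the job is handed in: The prop block stands on the pocket's floor (centre within 30 mm of the pocket's, within 11 degrees of upright) and holds the flap open by more than 60 degrees; the blue-capped vial stands on the floor of the cup (centre within 18 mm of the cup's axis, within 11 degrees of upright), let go (value of joint flap above 1.05 rad and horizontal distance between prop_mid and pocket below 0.03 m and z of prop_mid in the frame of pocket below 0.08 m and angle between each of prop_mid, vial_mid's own z axis and vertical below 0.2 rad and horizontal distance between vial_mid and cup below 0.018 m and z of vial_mid in the frame of cup between 0.03 and 0.045 m); the robot touches nothing.
It also fails if it takes over 72 s, if anything falls off the work surface, if the arm or the gripper's body presses on something with over 40 N, if the wrist force passes 120 N, or if a joint passes its speed limit or range.

## Working session

There is one attempt and no reset: what is moved stays moved. The work goes in short steps, Python scripts to look and compute and a tool call to move; the robot and the scene stay as the last step left them, time stands still between calls to the robot, and variables do not carry over. Pictures are saved under pics/ and viewed, about 8 in all and at most 12, crops included, and the job is handed in when it is done.

Besides the shell and the picture viewer there is one more tool, called as name([rows], argument=value, ...), one row to a line, values as JSON. arm_command: Moves the arm, as the interface text tells. Its arguments: {"type":"object","properties":{"motion":{"type":"array","items":{"type":"array","items":{"type":"number"}}},"force":{"type":"number"}},"required":["motion"]}

```bash
mkdir -p pics; python3 - <<'E'
from bench import state, imaging
import cv2,numpy as np
print(state())
for n in("scene","top"):
    f=imaging.grab_frame(n); c=imaging.get_calibration(n); print(n,c)
    cv2.imwrite(f"pics/{n}0.png",cv2.cvtColor(f,cv2.COLOR_RGB2BGR))
E
```

```text
{'t': 0.0, 'joint_pos': array([-1.43421305,  0.33390592,  0.03985922,  1.46625548, -0.01337123,
        1.34329381, -0.05851113]), 'dq': array([-1.61302458e-03, -5.84069755e-04,  6.78004030e-04, -5.44373419e-04,
        1.29535309e-03, -1.97854509e-03, -7.70789597e-05]), 'joint_torque': array([ 1.14459936e-04, -6.56365800e+01,  1.33494135e+00, -4.03799379e+01,
       -5.99663705e-02,  4.48121689e-02,  1.47710416e-04]), 'ee_pos': array([0.15176501, 0.63156096, 0.22167003]), 'eef_rot': array([-3.69515680e-01, -3.11972779e+00,  2.50720964e-03]), 'ft_force': array([-0.3796061 ,  0.3382772 ,  0.35635198]), 'ft_torque': array([0.00198195, 0.01452299, 0.05574484]), 'opening': 0.9997077389148166}
scene {'fx': 523.5289414829595, 'fy': 523.5289414829595, 'cx': 284.52835280013306, 'cy': 208.36350162317984, 'origin': array([ 1.38303306, -0.08139726,  0.94288767]), 'attitude': array([0.64418644, 0.55692733, 1.40169989])}
top {'fx': 542.8302740212688, 'fy': 542.8302740212688, 'cx': 272.90203930067224, 'cy': 207.2923533837595, 'origin': array([0.37413281, 0.01085217, 1.39959143]), 'attitude': array([ 0.08901243, -0.10564207, -1.5592589 ])}
```

View pics/scene0.png

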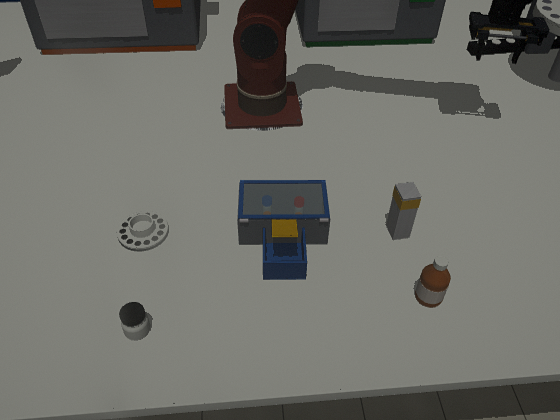

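View pics/top0.png

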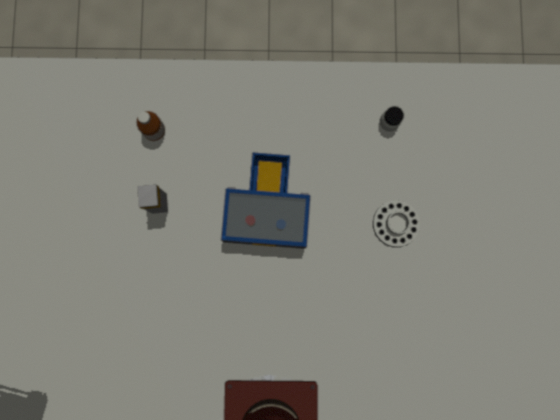

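The scene view shows the prop at about (404,210), the bin at (283,210), the pocket at (285,255) and the tray at (143,230). The top view shows the prop at (149,196), the pocket at (270,175), the blue cap at (281,225), the red cap at (250,221) and the cup at (397,224). I'll enlarge both.

```bash
cat > h.py <<'E'
from bench import state, imaging
import cv2,numpy as np
from scipy.spatial.transform import Rotation as R
def ray(c,u,v):
    d=R.from_rotvec(c['attitude']).apply([(u-c['cx'])/c['fx'],-(v-c['cy'])/c['fy'],-1]); return c['origin'],d
def onz(c,u,v,z):
    o,d=ray(c,u,v); return o+d*(z-o[2])/d[2]
def proj(c,p):
    q=R.from_rotvec(c['attitude']).inv().apply(np.array(p)-c['origin']); 
    return np.array([c['cx']+c['fx']*q[0]/-q[2], c['cy']+c['fy']*q[1]/q[2]])
def crop(f,name,x0,x1,y0,y1,s,gam=0.6):
    g=cv2.resize(f[y0:y1,x0:x1,::-1],None,fx=s,fy=s,interpolation=cv2.INTER_CUBIC)
    g=(255*(g/255.)**gam).astype(np.uint8); cv2.imwrite(name,g); print(g.shape)
E
python3 - <<'E'
from h import *
a=cv2.imread("pics/top0.png")[:,:,::-1]; b=cv2.imread("pics/scene0.png")[:,:,::-1]
A=cv2.resize(a[145:255,125:325],None,fx=4,fy=4,interpolation=cv2.INTER_CUBIC)
print(A.shape)
crop(a,"pics/ctop.png",125,325,145,255,4)
E
```

```text
(440, 800, 3)
(440, 800, 3)
```

View pics/ctop.png

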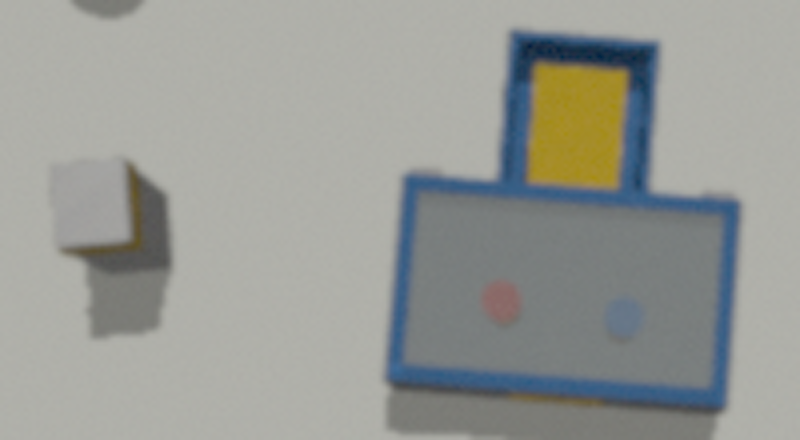

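The crop puts the prop top corners at (50,163), (125,158), (135,245) and (60,250). The flap corners are (407,176), (740,200), (722,408) and (388,382), the outer pocket corners are (512,32) and (658,45), and the blue cap is at (624,318).

```bash
python3 - <<'E'
from h import *
c=imaging.get_calibration("top")
f=lambda x,y,z:onz(c,125+(x+.5)/4-.5,145+(y+.5)/4-.5,z).round(4)
P=[f(*p,.14) for p in[(50,163),(125,158),(135,245),(60,250)]]
print("prop",*P,np.mean(P,0))
for i in range(4):
    d=P[(i+1)%4]-P[i]; print(np.linalg.norm(d).round(4),np.degrees(np.arctan2(d[1],d[0])).round(1))
B=[f(*p,.088) for p in[(407,176),(740,200),(722,408),(388,382)]]
print("bin",*B,np.mean(B,0))
for i in range(4):
    d=B[(i+1)%4]-B[i]; print(np.linalg.norm(d).round(4),np.degrees(np.arctan2(d[1],d[0])).round(1))
Q=[f(512,32,.06),f(658,45,.06)];print("pocket outer corners",*Q,np.mean(Q,0),np.linalg.norm(Q[0]-Q[1]))
print("blue",f(624,318,.08),"red",f(501,302,.08))
print("cup",onz(c,397,224,.036))
s=imaging.get_calibration("scene")
a=cv2.imread("pics/scene0.png")[:,:,::-1]
g=np.vstack([cv2.resize(a[170:285,230:430],None,fx=4,fy=4,interpolation=cv2.INTER_CUBIC)])
crop(a,"pics/cs.png",230,430,170,285,4)
st=state(); print(R.from_rotvec(st['eef_rot']).as_matrix().round(3))
w=imaging.get_calibration("wrist");print(w)
E
```

```text
prop [0.5799 0.3168 0.14  ] [0.5833 0.2731 0.14  ] [0.532  0.2655 0.14  ] [0.5286 0.309  0.14  ] [0.55595 0.2911  0.14   ]
0.0438 -85.6
0.0519 -171.6
0.0436 94.5
0.0519 8.6
bin [0.5826 0.1117 0.088 ] [ 0.5699 -0.0918  0.088 ] [ 0.4429 -0.081   0.088 ] [0.4567 0.1207 0.088 ] [0.513025 0.0149   0.088   ]
0.2039 -93.6
0.1275 175.1
0.2022 86.1
0.1262 -4.1
pocket outer corners [0.6795 0.0496 0.06  ] [ 0.6722 -0.0424  0.06  ] [0.67585 0.0036  0.06   ] 0.09228916512787402
blue [ 0.4976 -0.0217  0.08  ] red [0.5067 0.0535 0.08  ]
cup [ 0.5048714  -0.31702674  0.036     ]
(460, 800, 3)
[[-0.972  0.234 -0.   ]
 [ 0.234  0.972 -0.001]
 [-0.    -0.001 -1.   ]]
{'fx': 315.2178057723128, 'fy': 315.2178057723128, 'cx': 274.5550164420194, 'cy': 207.48939087536826, 'origin': array([0.07129682, 0.65156673, 0.38325294]), 'attitude': array([-0.260671  , -0.20329349,  1.3242446 ])}
```

View pics/cs.png

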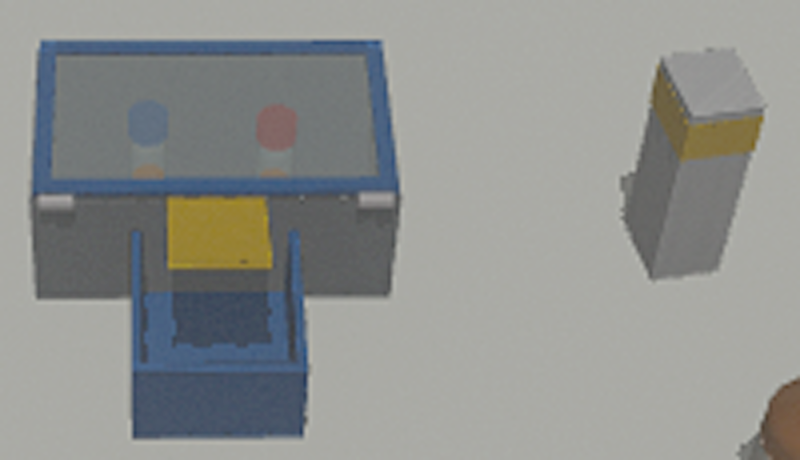

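The scene crop shows the heel, pocket, caps and prop clearly, with prop top corners at about (662,60), (735,50), (765,105) and (690,115). The pocket comes out at about (0.6275, 0.007) with yaw -4°, and the sizes match those given. Next I'll cross-check the prop against the scene camera and plan the approach.

```bash
cat >> h.py <<'E'
def go(p,yaw):
    "shift mm and turn in tool axes to TCP p, pointing down, tool x at world yaw (deg)"
    s=state(); T=R.from_rotvec(s['eef_rot']); y=np.radians(yaw)
    x=np.array([np.cos(y),np.sin(y),0]); z=np.array([0,0,-1.]); G=R.from_matrix(np.c_[x,np.cross(z,x),z])
    print("t",s['t'],"tcp",s['ee_pos'].round(4),"f",s['ft_force'].round(1),"op",round(s['opening'],3),"yaw",np.degrees(np.arctan2(*T.apply([1,0,0])[1::-1])).round(1))
    print("shift",(T.inv().apply(np.array(p)-s['ee_pos'])*1000).round(1),"turn",(T.inv()*G).as_rotvec().round(3))
E
python3 - <<'E'
from h import *
s=imaging.get_calibration("scene")
f=lambda x,y,z:onz(s,230+(x+.5)/4-.5,170+(y+.5)/4-.5,z).round(4)
P=[f(*p,.14) for p in[(662,58),(735,48),(766,104),(690,116)]]
print(*P,np.mean(P,0))
for i in range(4):
    d=P[(i+1)%4]-P[i]; print(np.linalg.norm(d).round(4),np.degrees(np.arctan2(d[1],d[0])).round(1))
print("foot corners",f(653,278,0),f(718,270,0))
print("pocket top outer far corners",f(133,369,.06),f(308,369,.06)); print("blue cap",f(148,122,.08))
go([.55,.29,.25],6)
E
```

```text
[0.5381 0.2686 0.14  ] [0.5329 0.3126 0.14  ] [0.5795 0.3175 0.14  ] [0.5857 0.2726 0.14  ] [0.55905  0.292825 0.14    ]
0.0443 96.7
0.0469 6.0
0.0453 -82.1
0.0478 -175.2
foot corners [0.582  0.2766 0.    ] [0.5788 0.3175 0.    ]
pocket top outer far corners [ 0.6749 -0.0422  0.06  ] [0.6824 0.0517 0.06  ]
blue cap [ 0.5069 -0.0219  0.08  ]
t 0.1 tcp [0.1518 0.6316 0.2217] f [-0.4  0.1 -0.1] op 0.998 yaw 166.5
shift [-467.  -239.2  -27.8] turn [-0.000e+00  2.000e-03  2.801e+00]
```

arm_command([
  [-467,-239,-28,0,0,2.8,1],
  [-467,-239,-28,0,0,2.8,1],
  [-467,-239,-28,0,0,2.8,1],
  [-467,-239,-28,0,0,2.8,1],
  [-467,-239,-28,0,0,2.8,1],
])

```text
t: 0.72
ee_pos: [0.3899, 0.4272, 0.2391]
eef_rot: [-1.747, -2.611, 0.0]
ft_force: [0.7, 1.4, -0.8]
opening: 0.998
```

```bash
python3 -c "
from h import *
go([.55,.29,.25],6)"
```

```text
t 0.725 tcp [0.3899 0.4272 0.2391] f [ 0.7  1.4 -0.8] op 0.998 yaw 112.4
shift [-187.9   95.7  -10.9] turn [-0.     0.     1.857]
```

arm_command([
  [-188,96,-11,0,0,1.857,1],
  [-188,96,-11,0,0,1.857,1],
  [-188,96,-11,0,0,1.857,1],
  [-188,96,-11,0,0,1.857,1],
  [-188,96,-11,0,0,1.857,1],
])

```text
t: 1.35
ee_pos: [0.5518, 0.2898, 0.2499]
eef_rot: [2.741, 1.533, -0.001]
ft_force: [-0.9, 0.4, -0.2]
opening: 0.999
```

```bash
python3 -c "
from h import *
go([.557,.292,.25],6)"
```

```text
t 1.35 tcp [0.5518 0.2898 0.2499] f [-0.9  0.4 -0.2] op 0.999 yaw 58.4
shift [ 4.6  3.3 -0.1] turn [0.001 0.001 0.915]
```

arm_command([
  [5,3,0,0,0,0.915,1],
  [5,3,0,0,0,0.915,1],
  [5,3,0,0,0,0.915,1],
  [5,3,0,0,0,0.915,1],
  [5,3,0,0,0,0.915,1],
])

```text
t: 1.98
ee_pos: [0.5549, 0.2953, 0.2498]
eef_rot: [3.136, 0.173, -0.001]
ft_force: [-0.0, -0.1, 0.7]
opening: 1.0
```

```bash
python3 - <<'E'
from h import *
go([.557,.292,.093],6)
c=imaging.get_calibration("wrist");f=imaging.grab_frame("wrist"); print(c)
for z in (.14,0):
  for a in((25,22),(25,-22),(-25,22),(-25,-22)):
    t=np.radians(6);p=[.557+a[0]*1e-3*np.cos(t)-a[1]*1e-3*np.sin(t),.292+a[0]*1e-3*np.sin(t)+a[1]*1e-3*np.cos(t),z]; print(proj(c,p).round(1))
crop(f,"pics/w1.png",0,560,0,420,1.4)
E
```

```text
t 1.975 tcp [0.5549 0.2953 0.2498] f [-0.  -0.1  0.7] op 1.0 yaw 6.3
shift [  1.8   3.5 156.8] turn [0.    0.001 0.005]
{'fx': 315.2178057723128, 'fy': 315.2178057723128, 'cx': 274.5550164420194, 'cy': 207.48939087536826, 'origin': array([0.6382662 , 0.30486679, 0.41122583]), 'attitude': array([-0.25037934,  0.22312687, -1.44837499])}
[253.7 176.1]
[304.  176.4]
[254.5 229.4]
[302.2 229.7]
[260.4 153.8]
[294.3 154. ]
[260.7 191.1]
[293.4 191.3]
(588, 784, 3)
```

View pics/w1.png

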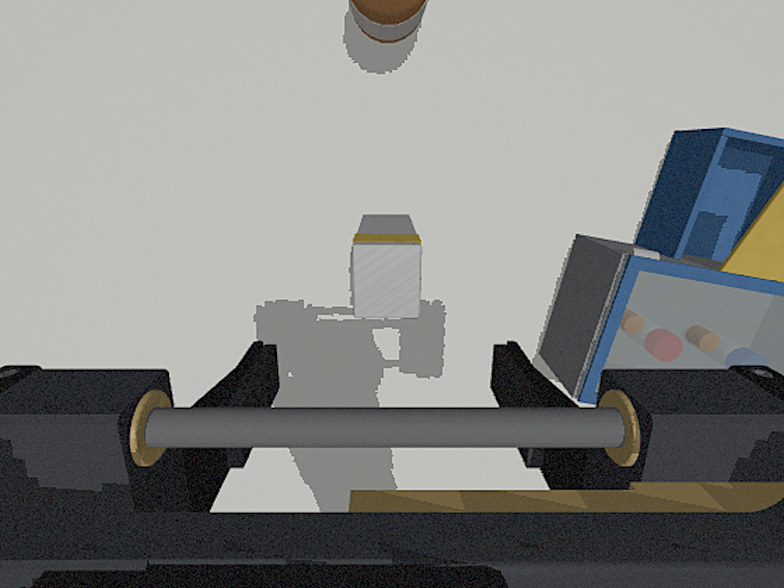

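The prop's top corners appear at (353,244), (420,242), (355,318) and (420,316), about 2–3 px from my prediction. That puts the prop at (0.559, 0.294) with yaw about 7°. I'll descend there.

arm_command([
  [4,2,60,0,0,-0.015,1],
  [4,2,110,0,0,-0.015,1],
  [4,2,140,0,0,-0.015,1],
  [4,2,157,0,0,-0.015,1],
  [4,2,157,0,0,-0.015,1],
], force=40)

```text
t: 2.65
ee_pos: [0.5589, 0.2937, 0.0925]
eef_rot: [3.134, 0.207, -0.002]
ft_force: [-0.7, -0.5, 0.5]
opening: 1.0
```

arm_command([
  [0,0,0,0,0,0,0.4],
  [0,0,0,0,0,0,0.4],
  [0,0,0,0,0,0,0.4],
  [0,0,0,0,0,0,0.4],
  [0,0,0,0,0,0,0.4],
], force=40)

```text
t: 3.28
ee_pos: [0.5594, 0.294, 0.0933]
eef_rot: [-3.135, -0.205, -0.0]
ft_force: [-0.6, 1.5, 1.2]
opening: 0.515
```

```bash
python3 - <<'E'
from h import *
go([.55,.25,.25],-4)
E
```

```text
t 3.275 tcp [0.5594 0.294  0.0933] f [-0.6  1.5  1.2] op 0.515 yaw 7.5
shift [ -15.    42.3 -156.7] turn [-0.    -0.     0.201]
```

arm_command([
  [0,0,-40,0,0,0,0.4],
  [0,0,-95,0,0,0,0.4],
  [0,0,-140,0,0,0,0.4],
  [0,0,-165,0,0,0,0.4],
  [0,0,-165,0,0,0,0.4],
])

```text
t: 3.9
ee_pos: [0.56, 0.2941, 0.2595]
eef_rot: [-3.134, -0.205, -0.003]
ft_force: [-0.4, 0.1, -3.1]
opening: 0.505
```

```bash
python3 - <<'E'
from h import *
d=np.array([np.cos(np.radians(-4)),np.sin(np.radians(-4)),0]); 
go(np.array([.628,.0075,.26])+.005*d,-4)
E
```

```text
t 3.9 tcp [0.56   0.2941 0.2595] f [-0.4  0.1 -3.1] op 0.505 yaw 7.5
shift [ 34.9 294.   -0.8] turn [-0.001 -0.002  0.201]
```

arm_command([
  [4,30,0,0,0,0.04,0.4],
  [10,80,0,0,0,0.08,0.4],
  [16,130,0,0,0,0.12,0.4],
  [22,180,0,0,0,0.16,0.4],
  [28,230,0,0,0,0.2,0.4],
])

```text
t: 4.53
ee_pos: [0.6164, 0.0668, 0.2562]
eef_rot: [3.139, -0.113, -0.004]
ft_force: [-0.4, -0.7, -4.4]
opening: 0.5
```

arm_command([
  [3,35,0,0,0,0,0.4],
  [6,60,0,0,0,0,0.4],
  [8,64,0,0,0,0,0.4],
  [8,64,0,0,0,0,0.4],
  [8,64,0,0,0,0,0.4],
])

```text
t: 5.15
ee_pos: [0.6205, 0.0065, 0.2575]
eef_rot: [-3.14, 0.106, 0.002]
ft_force: [0.5, 1.1, -3.2]
opening: 0.506
```

```bash
python3 - <<'E'
from h import *
d=np.array([np.cos(np.radians(-4)),np.sin(np.radians(-4)),0]); 
go(np.array([.628,.0075,.245])+.005*d,-4)
c=imaging.get_calibration("wrist");f=imaging.grab_frame("wrist"); 
y=np.array([-d[1],d[0],0])
for a,b in((49,46),(49,-46),(-52,46),(-52,-46)):
    print(a,b,1.4*proj(c,np.array([.628,.0075,.06])+d*a/1e3+y*b/1e3).round(1))
crop(f,"pics/w2.png",0,560,0,420,1.4)
E
```

```text
t 5.15 tcp [0.6205 0.0065 0.2575] f [ 0.5  1.1 -3.2] op 0.506 yaw -3.9
shift [12.4 -1.5 12.5] turn [-0.     0.001  0.002]
49 46 [325.08 186.76]
49 -46 [440.86 187.04]
-52 46 [329.56 306.6 ]
-52 -46 [436.1  306.88]
(588, 784, 3)
```

View pics/w2.png

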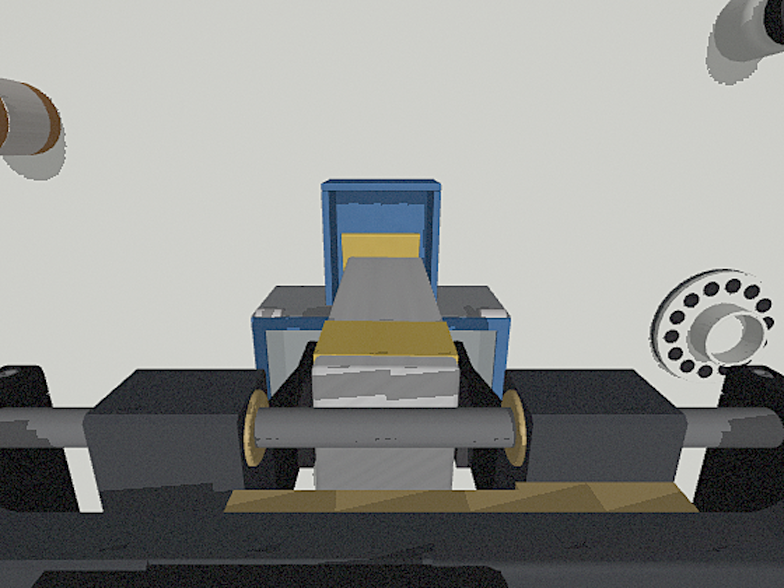

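The view shows the outer pocket corners at (322,182) and (441,182), within 2–3 mm of prediction. The block's foot edge spans (348..418, 258), so it is centred sideways. I'll shift +12 mm in x and lower it.

```bash
python3 - <<'E'
from h import *
c=imaging.get_calibration("wrist")
s=state();T=R.from_rotvec(s['eef_rot'])
for a in((.025,.022,.093),(.025,-.022,.093)): print(1.4*proj(c,s['ee_pos']+T.apply(a)))
E
```

```text
[422.06374937 255.52145788]
[347.48536277 255.51596168]
```

arm_command([
  [6,-1,0,0,0,0,0.4],
  [12,-1,5,0,0,0,0.4],
  [12,-1,20,0,0,0,0.4],
  [12,-1,35,0,0,0,0.4],
  [12,-1,48,0,0,0,0.4],
])

```text
t: 5.82
ee_pos: [0.6322, 0.0053, 0.2085]
eef_rot: [3.139, -0.109, -0.002]
ft_force: [-0.4, -0.1, -3.6]
opening: 0.505
```

```bash
python3 - <<'E'
from h import *
d=np.array([np.cos(np.radians(-4)),np.sin(np.radians(-4)),0]); 
go(np.array([.628,.0075,.100])+.005*d,-4)
E
```

```text
t 5.825 tcp [0.6322 0.0053 0.2085] f [-0.4 -0.1 -3.6] op 0.505 yaw -4.0
shift [  0.8  -2.  108.5] turn [0.    0.001 0.   ]
```

arm_command([
  [1,-2,12,0,0,0,0.4],
  [1,-2,24,0,0,0,0.4],
  [1,-2,36,0,0,0,0.4],
  [1,-2,46,0,0,0,0.4],
  [1,-2,56,0,0,0,0.4],
])

```text
t: 6.45
ee_pos: [0.634, 0.0071, 0.1537]
eef_rot: [3.14, -0.109, 0.001]
ft_force: [-0.4, 0.6, -1.8]
opening: 0.501
```

```bash
python3 - <<'E'
from h import *
d=np.array([np.cos(np.radians(-4)),np.sin(np.radians(-4)),0]); 
go(np.array([.628,.0075,.100])+.005*d,-4)
a=imaging.grab_frame("scene"); crop(a,"pics/s2.png",215,375,90,290,3)
E
```

```text
t 6.45 tcp [0.634  0.0071 0.1537] f [-0.4  0.6 -1.8] op 0.501 yaw -4.0
shift [-1.   0.1 53.7] turn [-0.    -0.     0.001]
(600, 480, 3)
```

View pics/s2.png

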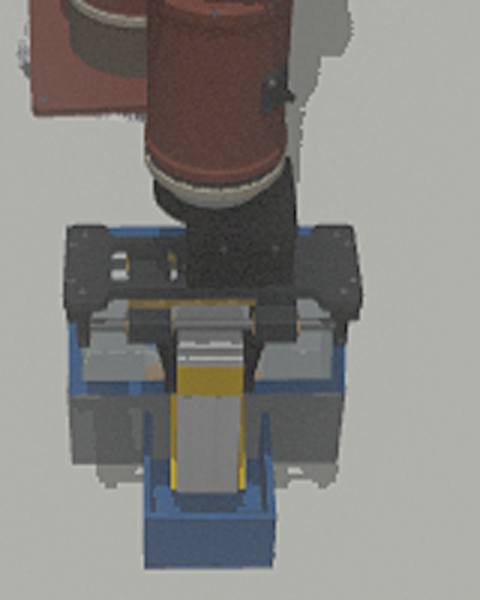

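The block's foot is in the pocket mouth and pressing the heel, and it is centred. I'll keep going down and watch the force.

arm_command([
  [0,0,9,0,0,0,0.4],
  [0,0,18,0,0,0,0.4],
  [0,0,26,0,0,0,0.4],
  [0,0,33,0,0,0,0.4],
  [0,0,40,0,0,0,0.4],
])

```text
t: 7.12
ee_pos: [0.6339, 0.0072, 0.1138]
eef_rot: [3.14, -0.109, 0.0]
ft_force: [-0.0, 0.1, -3.1]
opening: 0.502
```

```bash
python3 - <<'E'
from h import *
d=np.array([np.cos(np.radians(-4)),np.sin(np.radians(-4)),0]); 
go(np.array([.628,.0075,.098])+.005*d,-4); print(state()['ft_torque'])
E
```

```text
t 7.125 tcp [0.6339 0.0072 0.1138] f [-0.   0.1 -3.1] op 0.502 yaw -4.0
shift [-0.9  0.1 15.8] turn [ 0.    -0.     0.001]
[-0.08363226 -0.03027025 -0.00553587]
```

arm_command([
  [0,0,5,0,0,0,0.4],
  [0,0,10,0,0,0,0.4],
  [0,0,13,0,0,0,0.4],
  [0,0,15,0,0,0,0.4],
  [0,0,15,0,0,0,0.4],
])

```text
t: 7.75
ee_pos: [0.634, 0.0072, 0.0995]
eef_rot: [-3.14, 0.109, -0.001]
ft_force: [-0.4, 0.5, -0.9]
opening: 0.501
```

```bash
python3 - <<'E'
from h import *
d=np.array([np.cos(np.radians(-4)),np.sin(np.radians(-4)),0]); 
go(np.array([.628,.0075,.098])+.005*d,-4)
a=imaging.grab_frame("scene"); crop(a,"pics/s3.png",215,375,90,290,3)
E
```

```text
t 7.75 tcp [0.634  0.0072 0.0995] f [-0.4  0.5 -0.9] op 0.501 yaw -4.0
shift [-1.   0.1  1.5] turn [-0.    -0.     0.001]
(600, 480, 3)
```

View pics/s3.png

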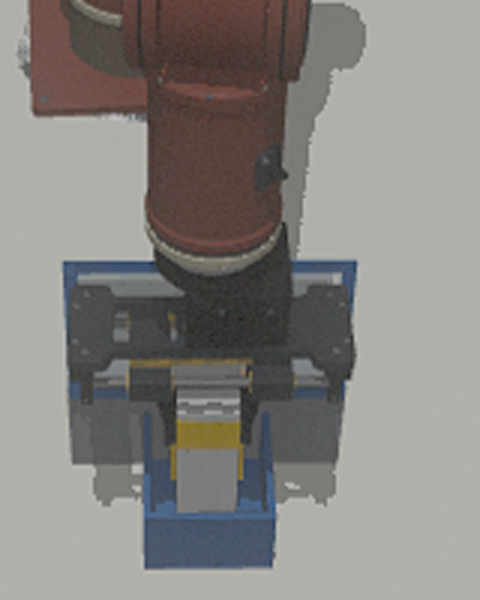

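The flap stands open behind the gripper and the block is in the pocket. The wrist has lost 2–3 N of load, so the block's foot is on the floor. I'll release and rise.

arm_command([
  [0,0,0.5,0,0,0,0.65],
  [0,0,0.5,0,0,0,0.65],
  [0,0,0.5,0,0,0,0.8],
  [0,0,0.5,0,0,0,0.8],
  [0,0,0.5,0,0,0,0.8],
])

```text
t: 8.43
ee_pos: [0.6338, 0.0072, 0.0987]
eef_rot: [3.14, -0.109, -0.0]
ft_force: [-0.9, 0.3, 0.4]
opening: 0.789
```

arm_command([
  [0,0,-10,0,0,0,0.8],
  [2,0,-40,0,0,0,0.8],
  [5,0,-90,0,0,0,0.8],
  [5,0,-140,0,0,0,0.8],
  [5,0,-190,0,0,0,0.8],
])

```text
t: 9.05
ee_pos: [0.6387, 0.0066, 0.2912]
eef_rot: [-3.14, 0.109, -0.001]
ft_force: [0.6, 0.2, -0.2]
opening: 0.8
```

```bash
python3 - <<'E'
from h import *
go([.5037,-.0217,.30],176)
a=imaging.grab_frame("scene"); crop(a,"pics/s4.png",215,375,90,290,3)
E
```

```text
t 9.05 tcp [0.6387 0.0066 0.2912] f [ 0.6  0.2 -0.2] op 0.8 yaw -4.0
shift [-132.7   37.6   -8.9] turn [ 1.000e-03 -0.000e+00 -3.141e+00]
(600, 480, 3)
```

View pics/s4.png

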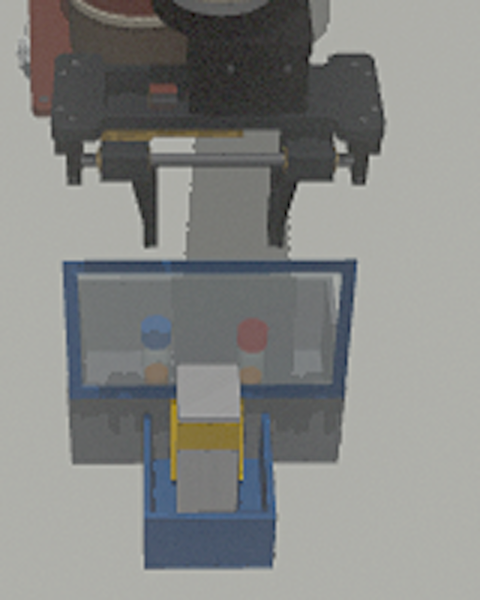

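The block stands in the pocket, the flap stays upright, and both vials are undisturbed. Next is a half turn through j7=0 while moving over the vial at z 0.30.

arm_command([
  [-30,8,-9,0,0,-0.18,0.8],
  [-60,16,-9,0,0,-0.36,0.8],
  [-90,24,-9,0,0,-0.54,0.8],
  [-120,32,-9,0,0,-0.72,0.8],
  [-133,38,-9,0,0,-0.9,0.8],
])

```text
t: 9.72
ee_pos: [0.5023, -0.0225, 0.2984]
eef_rot: [-2.87, -1.275, -0.002]
ft_force: [0.3, 0.6, -0.6]
opening: 0.8
```

arm_command([
  [0,0,0,0,0,-0.18,0.7],
  [0,0,0,0,0,-0.36,0.7],
  [0,0,0,0,0,-0.54,0.7],
  [0,0,0,0,0,-0.72,0.7],
  [0,0,0,0,0,-0.9,0.7],
])

```text
t: 10.35
ee_pos: [0.5035, -0.0222, 0.2982]
eef_rot: [2.03, 2.397, 0.001]
ft_force: [0.4, 0.5, -0.2]
opening: 0.699
```

arm_command([
  [0,0,0,0,0,-0.18,0.7],
  [0,0,0,0,0,-0.36,0.7],
  [0,0,0,0,0,-0.54,0.7],
  [0,0,0,0,0,-0.72,0.7],
  [0,0,0,0,0,-0.9,0.7],
])

```text
t: 10.98
ee_pos: [0.5035, -0.0222, 0.2982]
eef_rot: [0.786, 3.041, 0.001]
ft_force: [-0.1, -0.2, 0.4]
opening: 0.7
```

```bash
python3 - <<'E'
from h import *
print(state()['joint_pos'].round(2))
go([.5037,-.0217,.28],176)
E
```

```text
[-0.85 -0.04  0.8   1.72  0.03  1.44  1.01]
t 10.975 tcp [ 0.5035 -0.0222  0.2982] f [-0.1 -0.2  0.4] op 0.7 yaw 151.0
shift [ 0.1  0.5 18.2] turn [ 0.001  0.    -0.436]
```

arm_command([
  [0,0,5,0,0,-0.15,0.7],
  [0,0,15,0,0,-0.3,0.7],
  [0,0,25,0,0,-0.436,0.7],
  [0,0,38,0,0,-0.436,0.7],
  [0,0,38,0,0,-0.436,0.7],
])

```text
t: 11.6
ee_pos: [0.503, -0.022, 0.259]
eef_rot: [-0.123, -3.138, 0.0]
ft_force: [0.2, -0.2, 0.8]
opening: 0.702
```

```bash
python3 - <<'E'
from h import *
go([.5037,-.0217,.04],176)
c=imaging.get_calibration("wrist");f=imaging.grab_frame("wrist"); 
print("pred cap",1.4*proj(c,[.5037,-.0217,.08]),"R",1.4*proj(c,[.5037,-.0337,.08]),"base",1.4*proj(c,[.5037,-.0217,.005]))
crop(f,"pics/w3.png",0,560,0,420,1.4)
import pickle; pickle.dump(c,open("c3.pkl","wb"))
E
```

```text
t 11.6 tcp [ 0.503 -0.022  0.259] f [ 0.2 -0.2  0.8] op 0.702 yaw 175.5
shift [ -0.9   0.4 219. ] turn [-0.    -0.001 -0.008]
pred cap [384.57745452 261.61135394] R [369.50133304 262.75602726] base [384.58633779 242.90714389]
(588, 784, 3)
```

View pics/w3.png

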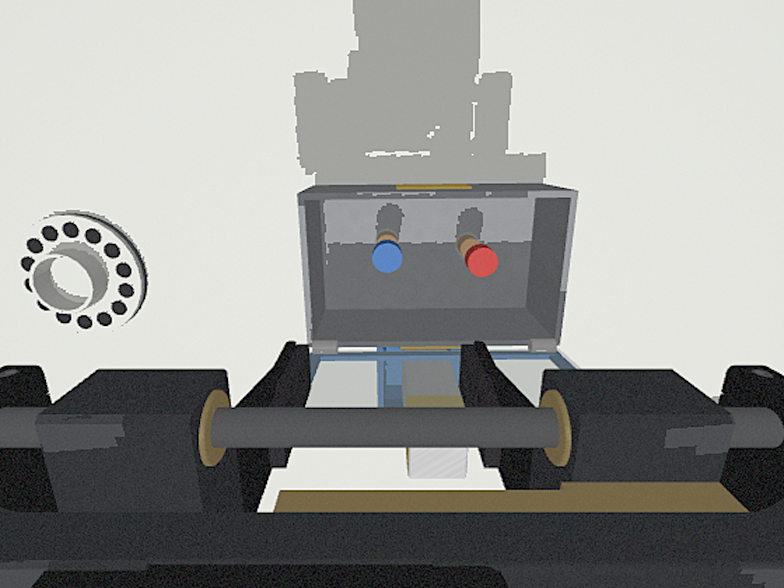

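The blue cap centre is at (387,257), against a prediction of (384.6,261.6), so the vial is at about (0.500, -0.020). The red cap at (482,261) is clear of the fingers. The cup rim is centred at about (63,282).

```bash
python3 - <<'E'
from h import *
import pickle; c=pickle.load(open("c3.pkl","rb"))
print("blue",onz(c,387/1.4,257/1.4,.08),"cup",onz(c,63/1.4,282/1.4,.036))
go([.500,-.020,.042],176)
E
```

```text
blue [ 0.50011616 -0.01950001  0.08      ] cup [ 0.51068418 -0.31534179  0.036     ]
t 11.65 tcp [ 0.5033 -0.022   0.2596] f [-0.   0.5 -0.2] op 0.7 yaw 175.6
shift [  3.3   1.7 217.6] turn [-0.    -0.001 -0.008]
```

arm_command([
  [3,2,40,0,0,-0.008,0.7],
  [3,2,90,0,0,-0.008,0.7],
  [3,2,130,0,0,-0.008,0.7],
  [3,2,160,0,0,-0.008,0.7],
  [3,2,180,0,0,-0.008,0.7],
])

```text
t: 12.28
ee_pos: [0.5005, -0.0196, 0.0788]
eef_rot: [-0.108, -3.139, 0.001]
ft_force: [-1.0, -0.1, 0.6]
opening: 0.703
```

arm_command([
  [0,0,15,0,0,0,0.7],
  [0,0,30,0,0,0,0.7],
  [0,0,38,0,0,0,0.7],
  [0,0,38,0,0,0,0.45],
  [0,0,38,0,0,0,0.2],
], force=10)

```text
t: 12.9
ee_pos: [0.5011, -0.0197, 0.0422]
eef_rot: [0.105, 3.139, 0.0]
ft_force: [0.0, 0.7, -0.5]
opening: 0.552
```

arm_command([
  [0,0,0,0,0,0,0.1],
  [0,0,0,0,0,0,0.1],
  [0,0,0,0,0,0,0.1],
  [0,0,0,0,0,0,0.1],
  [0,0,0,0,0,0,0.1],
], force=10)

```text
t: 13.52
ee_pos: [0.5009, -0.0196, 0.0419]
eef_rot: [0.105, 3.139, 0.0]
ft_force: [-0.6, -0.1, 4.0]
opening: 0.27
```

The opening is 23.5 mm, so the vial is held. I'll lift.

arm_command([
  [0,0,-10,0,0,0,0.1],
  [0,0,-40,0,0,0,0.1],
  [0,0,-80,0,0,0,0.1],
  [0,0,-115,0,0,0,0.1],
  [0,0,-125,0,0,0,0.1],
])

```text
t: 14.15
ee_pos: [0.5017, -0.0197, 0.169]
eef_rot: [0.105, 3.137, 0.002]
ft_force: [0.4, 0.3, 0.3]
opening: 0.27
```

```bash
python3 - <<'E'
from h import *
go([.507,-.316,.167],145)
E
```

```text
t 14.15 tcp [ 0.5017 -0.0197  0.169 ] f [0.4 0.3 0.3] op 0.27 yaw 176.2
shift [ -25.1 -295.2    1.6] turn [0.002 0.003 0.544]
```

arm_command([
  [-3,-35,0,0,0,0.1,0.1],
  [-8,-90,0,0,0,0.2,0.1],
  [-13,-145,0,0,0,0.3,0.1],
  [-17,-200,0,0,0,0.4,0.1],
  [-21,-250,0,0,0,0.5,0.1],
])

```text
t: 14.78
ee_pos: [0.5044, -0.2721, 0.1661]
eef_rot: [-0.883, -3.014, 0.0]
ft_force: [0.4, 0.8, -1.1]
opening: 0.277
```

arm_command([
  [-10,-25,0,0,0,0,0.1],
  [-20,-40,0,0,0,0,0.1],
  [-23,-41,0,0,0,0,0.1],
  [-23,-41,0,0,0,0,0.1],
  [-23,-41,0,0,0,0,0.1],
])

```text
t: 15.4
ee_pos: [0.5027, -0.3163, 0.1665]
eef_rot: [-0.876, -3.017, -0.001]
ft_force: [-0.3, -0.2, -0.3]
opening: 0.27
```

```bash
python3 - <<'E'
from h import *
go([.507,-.316,.056],147)
c=imaging.get_calibration("wrist");f=imaging.grab_frame("wrist"); 
a=np.linspace(0,2*np.pi,8,endpoint=False)
for r,z in((.029,.036),(.06,.012)):
    print(r,[tuple((1.4*proj(c,[.507+r*np.cos(t),-.316+r*np.sin(t),z])).round().astype(int).tolist()) for t in a],1.4*proj(c,[.507,-.316,z]))
crop(f,"pics/w4.png",0,560,0,420,1.4)
import pickle; pickle.dump(c,open("c4.pkl","wb"))
E
```

```text
t 15.4 tcp [ 0.5027 -0.3163  0.1665] f [-0.3 -0.2 -0.3] op 0.27 yaw 147.6
shift [ -3.6   2.5 110.5] turn [ 0.    -0.     0.011]
0.029 [(409, 316), (428, 291), (423, 261), (397, 242), (364, 248), (346, 274), (352, 304), (378, 321)] [387.25948906 282.44549666]
0.06 [(428, 336), (465, 290), (457, 230), (406, 193), (342, 204), (307, 256), (321, 314), (370, 346)] [387.04628499 273.25941763]
(588, 784, 3)
```

View pics/w4.png

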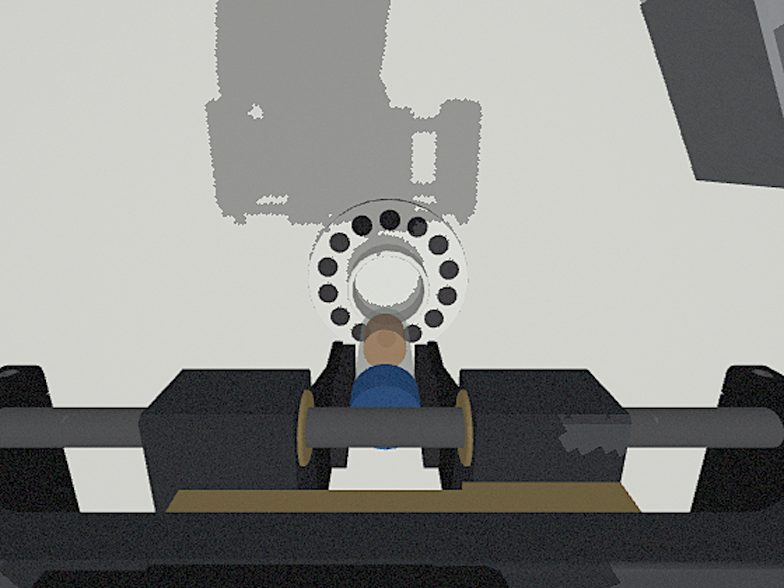

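The vial is held upright. The cup rim spans x 348–429, bottom row about 320, within 2 px of my prediction, so the cup is at about (0.508, -0.317). I'll lower the vial in.

arm_command([
  [-5,2,0,0,0,0,0.1],
  [-5,2,30,0,0,0,0.1],
  [-5,2,60,0,0,0,0.1],
  [-5,2,85,0,0,0,0.1],
  [-5,2,100,0,0,0,0.1],
])

```text
t: 16.08
ee_pos: [0.5077, -0.3179, 0.0656]
eef_rot: [-0.877, -3.016, -0.0]
ft_force: [0.7, -0.1, 0.4]
opening: 0.276
```

arm_command([
  [0,0,5,0,0,0,0.1],
  [0,0,10,0,0,0,0.1],
  [0,0,13,0,0,0,0.1],
  [0,0,14,0,0,0,0.1],
  [0,0,14,0,0,0,0.1],
])

```text
t: 16.7
ee_pos: [0.5078, -0.3185, 0.053]
eef_rot: [0.878, 3.016, -0.0]
ft_force: [0.6, -0.4, 0.3]
opening: 0.274
```

arm_command([
  [0,0,1,0,0,0,0.1],
  [0,0,1.5,0,0,0,0.1],
  [0,0,2,0,0,0,0.1],
  [0,0,2,0,0,0,0.1],
])

```text
t: 17.2
ee_pos: [0.5077, -0.3185, 0.051]
eef_rot: [0.879, 3.016, -0.0]
ft_force: [-0.5, -0.2, 3.2]
opening: 0.274
```

arm_command([
  [0,0,0,0,0,0,0.33],
  [0,0,0,0,0,0,0.4],
  [0,0,0,0,0,0,0.5],
  [0,0,0,0,0,0,0.6],
  [0,0,0,0,0,0,0.6],
])

```text
t: 17.82
ee_pos: [0.5076, -0.3184, 0.0507]
eef_rot: [-0.878, -3.016, 0.0]
ft_force: [0.5, 0.1, 0.2]
opening: 0.577
```

arm_command([
  [0,0,-10,0,0,0,0.6],
  [0,0,-40,0,0,0,0.6],
  [0,0,-90,0,0,0,0.6],
  [0,0,-140,0,0,0,0.6],
  [0,0,-180,0,0,0,0.6],
])

```text
t: 18.45
ee_pos: [0.5076, -0.3189, 0.2336]
eef_rot: [0.879, 3.014, -0.0]
ft_force: [1.0, -1.2, -1.1]
opening: 0.602
```

```bash
python3 - <<'E'
from h import *
go([.507,-.316,.25],147)
a=imaging.grab_frame("scene");w=imaging.grab_frame("wrist");c=imaging.get_calibration("wrist")
s=imaging.get_calibration("scene")
print("vial top exp: scene",(proj(s,[.508,-.317,.089])-[100,150])*2.2,"base",(proj(s,[.508,-.317,.014])-[100,150])*2.2)
print("wrist cap exp",(proj(c,[.508,-.317,.089])-[160,60])*1.7)
A=cv2.resize(a[150:300,100:350],None,fx=2.2,fy=2.2); B=cv2.resize(w[60:210,160:410],None,fx=1.7,fy=1.7)
B=cv2.copyMakeBorder(B,0,0,0,A.shape[1]-B.shape[1],cv2.BORDER_CONSTANT)
crop(np.vstack([A,B]),"pics/f.png",0,550,0,600,1)
E
```

```text
t 18.45 tcp [ 0.5076 -0.3189  0.2336] f [ 1.  -1.2 -1.1] op 0.602 yaw 147.5
shift [  2.    2.1 -16.4] turn [0.    0.002 0.009]
vial top exp: scene [ 83.74240631 119.77525982] base [ 96.08500363 168.57071939]
wrist cap exp [197.25246156 221.66514242]
(585, 550, 3)
```

View pics/f.png

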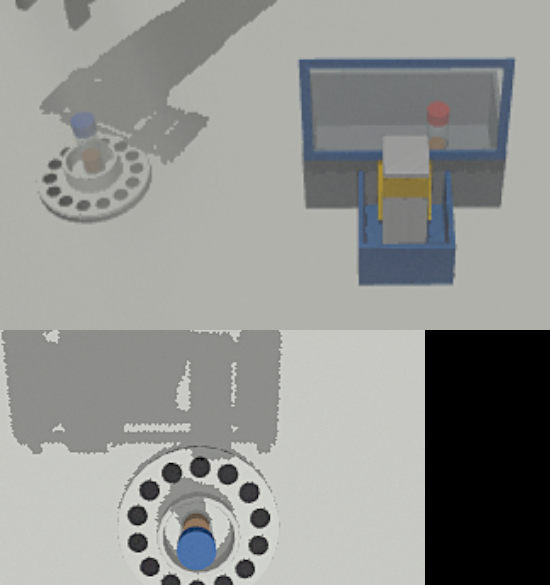

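The blue vial stands upright in the cup, with its cap at the expected pixels in both cameras. The flap is still open with the block upright in the pocket, and the gripper is clear.

```bash
python3 -c "
from bench import ticket,state
ticket.finish_job(); print(state()['t'])"
```

```text
the job is handed in; nothing more can be done
the job is handed in; nothing more can be done
```

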